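# Turn the parts drawer the right way round in its rack

### The job

The grey parts drawer has been put into the low blue rack back to front. Pull it right out, turn it round, and push it fully home under the rack's roof again with the orange pull outside and its labelled front face flush with the mouth of the rack; then let go. Keep the drawer upright so that its parts stay in, and leave the other things on the bench and on the rack where they are.

Things in the scene. Friction and masses are not known exactly. Their poses are not given: they have to be found in the camera images.
- rack: low blue steel rack fixed to the bench: one bay 140 deep, 64 wide, 50 high; walls and roof 10 thick (roof top at 60), no floor (the bench is its floor). Origin on the bench below the bay's centre, +x into the bay, z up: open mouth at x = -70, inner face of the back wall at x = +70
- mouth (a point): middle of the rack's open mouth, on the bench (rack x = -70); axes as the rack's. The mouth opens roughly towards the robot's right (world -y)
- drawer: grey open-topped parts drawer, 0.35 kg: body 140 (x) by 52 (y) by 40 tall, walls 3, two cross dividers. Origin at the centre of the body's underside, z up; white-labelled front face at x = -70 carrying an orange pull (to x = -110), plain rear end at x = +70. Starts in the rack back to front: pull inside, 45 to 65 of the rear end sticking out
- pull (a point): where to grip the drawer's solid orange pull: drawer x = -92, 20 above its underside. The pull is 40 long (x = -70 to -110), 22 wide, and spans 5 to 36 above the underside
- nose (a point): middle of the drawer's plain rear end face (drawer x = +70), 20 above its underside
- oil: small upright oil bottle, 44 diameter, 110 tall, red cap, standing beside the rack, on the robot's side. A bystander, to be left alone; origin at the centre of its underside
- file: metal file with wooden handle lying flat, 250 long, 24 wide, 22 tall. A bystander, to be left alone; origin at the centre of its underside as it lies
- hammer: hammer lying on the bench on the robot's side of the drawer's lane, about 250 long. A bystander, to be left alone; origin at the centre of its underside as it lies
- block: bare steel block 75 x 50 x 25 lying on the bench beside the rack, on its far side. A bystander, to be left alone; origin at the centre of its underside
- tin: low round aluminium tin, 56 diameter, 30 tall, standing on the back half of the rack's roof. A bystander, to be left alone; origin at the centre of its underside
- driver: screwdriver lying on the bench, to the right. A bystander, to be left alone; origin at the centre of its underside as it lies
- cleaner: upright bottle, 48 diameter, 120 tall, blue cap, standing to the right. A bystander, to be left alone; origin at the centre of its underside
Not all that is in view belongs to the job. Leave any yellow look-alike of the drawer alone.

How it is judged:
By the outcome, as a careful person would: the job done as asked, in the order asked, and still so for the second after the job is handed in, with the robot touching nothing.
It also fails if it takes over 67 s, if anything falls off the work surface, if the arm or the gripper's body presses on something with over 40 N, if the wrist force passes 120 N, or if a joint passes its speed limit or range.

### The arm

A 6-joint arm with a two-finger parallel gripper is mounted at the origin on the work surface. World frame = base frame: x ahead of the robot, y to its left, z up, the work surface at z = 0. Lengths are in m, angles in rad, forces in N, time in s.
With the tool pointing down it reaches from about 0.325 to 0.9 m from the base axis. Payload 6.1 kg.
Tool frame: the origin (TCP) lies midway between the tips of the shut fingers; the grasp point (between the pads) lies 19 mm behind it; z points along the fingers, y is the line along which they close (so a half turn about z gives the same grasp; the last joint's range is limited). The gripper opens to 85 mm and grips with 20 to 120 N. Pads are 22 mm wide; open, the fingers measure 114 mm over their backs; the gripper's body (76 mm by 85 mm) begins 54 mm behind the grasp point. The pads swing forward as they close: fully open they stand 13 mm farther back than shut.
Start: joints at [-1.371, 0.22, 1.526, -0, 1.395, -0.126], TCP at [0.2, -0.592, 0.231] pointing down, gripper open.
Joint ranges: [-2.98, 2.98], [-0.91, 2.08], [0.09, 2.57], [-1.24, 4.39], [0.2, 2.65], [-2.68, 2.68]. Speed limits (rad/s): [2.57, 2.57, 3.01, 3.14, 3.14, 3.14].

### API

Orientations are given as a 3x3 rotation matrix whose columns are the frame's x, y, z axes.
In Python, from cell import robot, imaging, order, masks_of gives the robot as it stands.
- The arm moves only by the tool drive_tool, never from a script. Its argument "deltas" is a list that holds one entry, the list of rows, each a list of 7 numbers: the shift along the tool's x, y, z in m, then the turn, a rotation vector about the tool's x, y, z in degrees, then the opening, from 0 (shut) to 1 (fully open). A call has exactly 5 rows; each row shifts and turns the commanded pose from where the row before left it, along the tool's axes as they then stand; what a row does not reach is not made up. A row lasts 1/8 s, in which the tool goes at most 62.5 mm and 10.7 degrees, less where a joint would pass 70% of its speed; a pose out of reach is approached as far as the arm can. A call is refused whole if a number of a shift passes 0.0625 or a number of a turn 10.7, either way. A call with a gripper value outside its range is refused whole. The fingers move at their own pace and stop on an object; the grip force is fixed at half the most. Time passes only in rows, so rows that do not move let the fingers close, or fill a call up. It gives the time, the measured TCP pose, the force, the opening and the grip force at its end, in the units of the state.
- robot.state(): the state, without advancing time (a new reading comes with each control period).
- imaging.read_camera(name): name is "scene" or "top"; returns a dict with "frame" (480x640x3 uint8, red, green, blue), "z_map" (480x640 float32, m along the optical axis (not along the pixel's ray), 0 where there is no reading), "camera_matrix" (3x3 intrinsics, pixels), "distortion" ([k1, k2, p1, p2, k3] as OpenCV has them; the pictures are not rectified), "rvec" (rotation vector, rad) and "tvec" (3), from world to camera coordinates, as OpenCV has them. Camera axes: x right, y down, z forward; pixel columns grow to the right and rows downward; lengths in m; the calibration is good to about 2 mm. A picture is of the moment at which its call begins.
- order.close_job(): hands the job in; it is judged then, once.
Trained networks look in the newest picture that a camera, given by its name, has taken for a name from the list of things; names that differ only in an ending like _2 or _b are one class to them, and where a whole thing is asked for, a point or a joint stands for the part that bears it (a point fixed in the world has none). Each returns a list of dicts, best first, with "confidence" (0 to 1); they miss things now and then, are a little off and sometimes report something else, mostly with a low value. They report only what shows in the picture. A call takes as long as a camera call. They do not tell look-alikes from the thing itself.
- masks_of(query, camera): "pixels" (480x640 bool, what is visible of it) and "pixel" ([column, row] in pixels, amid what is visible of it).
The state is a dict: "time_s": time; "joint_positions": joint angles; "joint_velocities": joint speeds; "joint_efforts": joint torques, N m; "ee_pos": TCP position; "tcp_rot": TCP orientation; "contact_force": force on the tool from outside, world axes, zero at the start; "wrist_torque": the same for the moment, N m; "grip_width": opening from 0.0 (shut) to 1.0 (fully open); "grasp_force": force on a finger pad.
Only numpy, scipy, OpenCV 4.12 (cv2) and the standard library are available. Lean on these libraries where they do the work, as an engineer would, in place of code of your own. Each camera call takes 0.05 s, during which the arm holds its last target. There are 200 camera calls.

## Working session

There is one attempt and no reset: what is moved stays moved. The work goes in short steps, Python scripts to look and compute and a tool call to move; the robot and the scene stay as the last step left them, time stands still between calls to the robot, and variables do not carry over. Pictures are saved under pics/ and viewed, at most 10 in all, crops included, and the job is handed in when it is done.

Besides the shell and the picture viewer there is one more tool, called after "Call:" in YAML: its name, and indented under it one key for each argument. drive_tool: Moves the arm, as the interface text tells. Its arguments: {"type":"object","properties":{"deltas":{"type":"array"}},"required":["deltas"]}

```bash
mkdir -p pics; ls; cat > h.py <<'E'
import numpy as np,cv2
from cell import robot,imaging,order,masks_of
def cam(n):
    c=imaging.read_camera(n); c['R']=cv2.Rodrigues(np.array(c['rvec'],float))[0]; c['t']=np.array(c['tvec'],float).reshape(3); return c
def pts(c,mask):
    v,u=np.nonzero(mask&(c['z_map']>0)); z=c['z_map'][v,u]
    p=cv2.undistortPoints(np.stack([u,v],1).astype(np.float64)[:,None],c['camera_matrix'],np.array(c['distortion'],float))[:,0]
    X=np.c_[p*z[:,None],z]; return (X-c['t'])@c['R']
def save(c,n): cv2.imwrite('pics/'+n,c['frame'][:,:,::-1])
E
python3 - <<'E'
from h import *
for n in('scene','top'):
    c=cam(n); save(c,n+'0.png')
    print(n,(-c['R'].T@c['t']).round(3))
    for q in('rack','drawer','oil','file','hammer','block','tin','driver','cleaner'):
        for m in masks_of(q,n)[:3]:
            P=pts(c,m['pixels'])
            if len(P)<5: continue
            top=P[P[:,2]>np.percentile(P[:,2],95)-.006]
            r=cv2.minAreaRect((P[:,:2]*1000).astype(np.float32))
            print(q,round(m['confidence'],2),np.round(m['pixel']),len(P),'z',np.percentile(P[:,2],[2,98]).round(3),'rect',np.round(r[0]),np.round(r[1]),round(r[2]))
E
```

```text
pics
scene [1.203 0.318 1.095]
rack 0.68 [352. 295.] 2416 z [0.004 0.064] rect [522. 101.] [132. 161.] 6
drawer 0.92 [276. 140.] 1250 z [0.001 0.043] rect [ 153. -300.] [183. 102.] 87
drawer 0.75 [487. 217.] 1207 z [0.001 0.042] rect [165. 314.] [183.  56.] 9
oil 0.83 [385. 262.] 506 z [0.015 0.112] rect [446. 141.] [40. 42.] 74
oil 0.46 [318. 283.] 645 z [0.    0.042] rect [539.  -3.] [82. 65.] 7
hammer 0.9 [330. 228.] 1266 z [0.001 0.03 ] rect [380. -78.] [264. 109.] 90
block 0.91 [359. 349.] 847 z [0.003 0.029] rect [653. 158.] [74. 62.] 87
tin 0.56 [379. 288.] 504 z [0.068 0.094] rect [542. 156.] [52. 54.] 78
driver 0.69 [210. 214.] 436 z [0.    0.029] rect [ 496. -353.] [ 44. 176.] 77
cleaner 0.71 [174. 255.] 673 z [0.01  0.122] rect [ 621. -334.] [115.  47.] 42
cleaner 0.33 [317. 281.] 627 z [0.001 0.043] rect [540.   2.] [83. 63.] 17
top [0.182 0.006 1.565]
drawer 0.92 [433. 352.] 452 z [-0.004  0.043] rect [ 185. -266.] [ 39. 213.] 6
drawer 0.7 [327. 219.] 446 z [-0.003  0.043] rect [550.   6.] [54. 60.] 5
drawer 0.67 [216. 352.] 1269 z [-0.004  0.043] rect [163. 318.] [177. 
[... 195 characters left out ...]
rect [723. -65.] [ 33. 251.] 13
file 0.56 [331. 221.] 402 z [-0.004  0.042] rect [549.   8.] [54. 55.] 7
hammer 0.7 [346. 279.] 1157 z [-0.001  0.031] rect [386. -76.] [259.  90.] 90
block 0.6 [278. 186.] 529 z [0.002 0.032] rect [656. 159.] [78. 53.] 88
block 0.38 [329. 221.] 444 z [-0.004  0.043] rect [549.   7.] [54. 59.] 5
tin 0.69 [272. 217.] 333 z [0.063 0.096] rect [543. 158.] [53. 61.] 76
tin 0.18 [279. 187.] 512 z [0.005 0.032] rect [661. 160.] [76. 62.] 88
driver 0.84 [454. 251.] 283 z [0.013 0.03 ] rect [ 462. -337.] [ 25. 102.] 79
cleaner 0.65 [447. 188.] 357 z [0.005 0.123] rect [ 640. -325.] [44. 73.] 13
cleaner 0.24 [273. 221.] 351 z [0.063 0.096] rect [543. 161.] [63. 53.] 44
```

View pics/scene0.png

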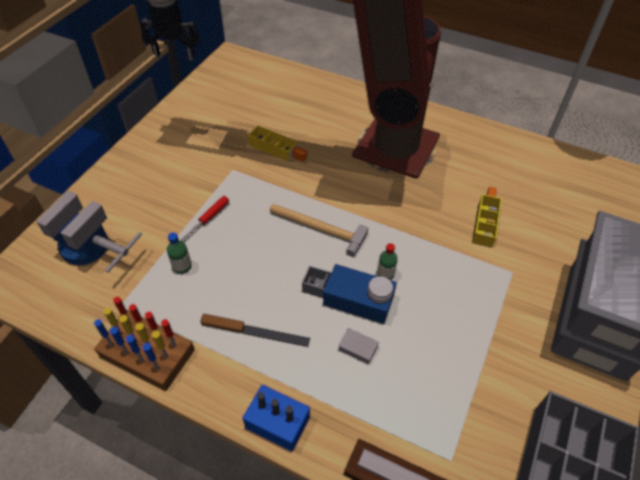

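View pics/top0.png

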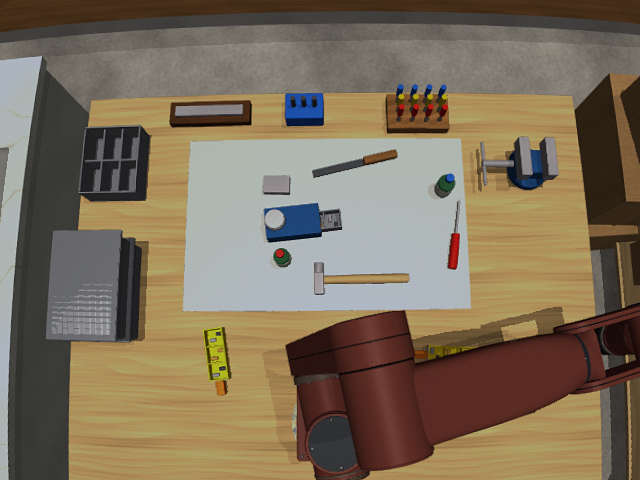

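The drawer is the grey end in the blue rack, at scene (317,281) and top (331,219). What could be mistaken for it is yellow: scene (276,140) and (487,217), top (433,352) and (216,352). The grey organiser at scene (585,440) is not it either. Next I'll check the choice in a crop and fit the rack and drawer poses.

```bash
cat >> h.py <<'E'
def fit(c,q,near,zlo,zhi,blue=None):
    best=None
    for m in masks_of(q,c['n']):
        if np.hypot(*(np.array(m['pixel'])-near))<40: best=m;break
    if best is None: return None
    return best
def box(c,cx,cy,r,zlo,zhi):
    P=pts(c,np.ones((480,640),bool)); v,u=np.nonzero(c['z_map']>0); col=c['frame'][v,u].astype(int)
    k=(abs(P[:,0]-cx)<r)&(abs(P[:,1]-cy)<r)&(P[:,2]>zlo)&(P[:,2]<zhi)
    return P[k],col[k]
E
python3 - <<'E'
from h import *
s=robot.state(); print(np.round(s['ee_pos'],3),np.round(s['tcp_rot'],3).tolist(),s['contact_force'],s['grip_width'])
for n in('scene','top'):
    c=cam(n)
    P,col=box(c,.52,.1,.16,.050,.068)
    b=(col[:,2]>col[:,0]*1.5)&(col[:,2]>60)
    r=cv2.minAreaRect((P[b][:,:2]*1000).astype(np.float32)); print(n,'roof',b.sum(),np.round(r[0],1),np.round(r[1],1),round(r[2],1),np.median(P[b][:,2]).round(4))
    print(cv2.boxPoints(r).round(0).tolist())
    P,col=box(c,.55,0,.07,.03,.047)
    g=(col.max(1)-col.min(1)<30)
    r=cv2.minAreaRect((P[g][:,:2]*1000).astype(np.float32)); print('drawer rim',g.sum(),np.round(r[0],1),np.round(r[1],1),round(r[2],1),np.median(P[g][:,2]).round(4))
    print(cv2.boxPoints(r).round(0).tolist())
    np.save(f'{n}.npy',c['frame'])
a=cv2.resize(np.load('scene.npy')[230:360,250:430,::-1],None,fx=3,fy=3,interpolation=cv2.INTER_CUBIC)
b=cv2.resize(np.load('top.npy')[150:300,250:430,::-1],None,fx=3,fy=3,interpolation=cv2.INTER_CUBIC)[:390]
cv2.imwrite('pics/crop.png',cv2.resize(np.hstack([a,b]),None,fx=.74,fy=.74))
E
```

```text
[ 0.2   -0.592  0.231] [[0.947, 0.32, 0.0], [0.32, -0.947, -0.0], [0.0, 0.0, -1.0]] [-0.18456676 -0.23437278 -0.6492543 ] 1.0032341349772873
scene roof 1457 [543.6 109.5] [ 84.3 148.5] 5.9 0.0605
[[494.0, 179.0], [509.0, 31.0], [593.0, 40.0], [578.0, 188.0]]
drawer rim 222 [558.1  20.1] [73.  84.4] 7.3 0.0374
[[517.0, 57.0], [527.0, -26.0], [600.0, -17.0], [589.0, 67.0]]
top roof 1251 [542.  110.9] [ 84.7 148.7] 5.7 0.0596
[[492.0, 181.0], [507.0, 33.0], [592.0, 41.0], [577.0, 189.0]]
drawer rim 121 [542.   24.7] [66.8 95.7] 7.2 0.0371
[[503.0, 68.0], [515.0, -27.0], [581.0, -19.0], [569.0, 76.0]]
```

View pics/crop.png

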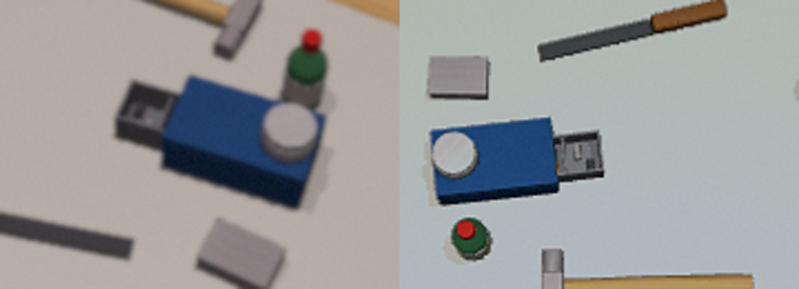

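The crop shows the grey rear end of the drawer out of the rack's mouth, at scene (298,266) and top (330,219), with nothing close to it. I'll refine its pose.

```bash
python3 - <<'E'
from h import *
u=np.array([-.101,.995]);n=np.array([.995,.101]);m=np.array([.5506,.0354])
for nm in('scene','top'):
    c=cam(nm); P,col=box(c,.555,0,.07,.034,.05)
    X=np.c_[(P[:,:2]-m)@u,(P[:,:2]-m)@n]*1000
    k=(X[:,0]<-8)&(abs(X[:,1])<45); X=X[k]
    print(nm,len(X),np.percentile(X[:,0],[1,5,50]).round(1),np.percentile(X[:,1],[1,3,97,99]).round(1),P[k][:,2].max())
    for a,b in((-60,-40),(-40,-25),(-25,-8)):
        y=X[(X[:,0]>a)&(X[:,0]<=b),1]; print(a,b,len(y),np.percentile(y,[2,98]).round(1))
    r=cv2.minAreaRect(X.astype(np.float32)); print(r)
    P,col=box(c,.55,-.05,.2,.008,.2); X=P[:,:2]
    for nme,cx,cy,rr in(('hammer',.385,-.07,.14),('file',.72,-.07,.14)):
        k=(abs(X[:,0]-cx)<.07)&(abs(X[:,1]-cy)<rr); q=X[k]; print(nme,[ (round(y0,2),(q[(q[:,1]>y0)&(q[:,1]<y0+.05),0].min().round(3),q[(q[:,1]>y0)&(q[:,1]<y0+.05),0].max().round(3))) for y0 in np.arange(cy-.1,cy+.12,.05) if ((q[:,1]>y0)&(q[:,1]<y0+.05)).any()])
E
```

```text
scene 156 [-58.6 -57.3 -35.8] [-31.2 -29.6  24.   25.2] 0.04566720994520903
-60 -40 67 [-29.1  24.3]
-40 -25 34 [-30.9  24.2]
-25 -8 55 [-29.7  23.9]
((-33.408206939697266, -4.023349761962891), (50.656097412109375, 58.64923095703125), 0.1391807347536087)
hammer [(np.float64(-0.17), (np.float64(0.375), np.float64(0.43))), (np.float64(-0.12), (np.float64(0.375), np.float64(0.425))), (np.float64(-0.07), (np.float64(0.375), np.float64(0.448))), (np.float64(-0.02), (np.float64(0.35), np.float64(0.433))), (np.float64(0.03), (np.float64(0.35), np.float64(0.454)))]
file [(np.float64(-0.17), (np.float64(0.672), np.float64(0.75))), (np.float64(-0.12), (np.float64(0.652), np.float64(0.747))), (np.float64(-0.07), (np.float64(0.67), np.float64(0.733))), (np.float64(-0.02), (np.float64(0.692), np.float64(0.722))), (np.float64(0.03), (np.float64(0.676), np.float64(0.708)))]
top 83 [-57.  -56.6 -36.2] [-30.2 -30.   22.3  22.9] 0.0451335996917314
-60 -40 36 [-29.7  22.1]
-40 -25 18 [-30.3  22.7]
-25 -8 29 [-30.   22.1]
((-32.74861145019531, -3.7864112854003906), (53.41101837158203, 48.69416427612305), 89.71208190917969)
hammer [(np.float64(-0.17), (np.float64(0.359), np.float64(0.445))), (np.float64(-0.12), (np.float64(0.351), np.float64(0.451))), (np.float64(-0.07), (np.float64(0.363), np.float64(0.455))), (np.float64(-0.02), (np.float64(0.352), np.float64(0.452))), (np.float64(0.03), (np.float64(0.35), np.float64(0.433)))]
file [(np.float64(-0.17), (np.float64(0.654), np.float64(0.75))), (np.float64(-0.12), (np.float64(0.663), np.float64(0.743))), (np.float64(-0.07), (np.float64(0.652), np.float64(0.742))), (np.float64(-0.02), (np.float64(0.652), np.float64(0.749))), (np.float64(0.03), (np.float64(0.667), np.float64(0.743)))]
```

```bash
cat >> h.py <<'E'
def plan(target,yawx,n,g=1.0):
    "rows to reach target with tool x at world angle yawx (deg), tool down"
    s=robot.state(); p=np.array(s['ee_pos']);R=np.array(s['tcp_rot']); y0=np.degrees(np.arctan2(R[1,0],R[0,0]))
    d=(np.array(target)-p)/n; dy=((yawx-y0+180)%360-180)/n
    for i in range(n):
        a=np.radians(y0+i*dy); Ri=np.array([[np.cos(a),np.sin(a),0],[np.sin(a),-np.cos(a),0],[0,0,-1]])
        print([float(x) for x in np.round(Ri.T@d,4)],round(-dy,2))
def st():
    s=robot.state(); R=np.array(s['tcp_rot']); p=np.array(s['ee_pos']);m=np.array([.5506,.0354]);u=np.array([-.101,.995]);n=np.array([.995,.101])
    print('t',round(s['time_s'],2),'p',p.round(4),'yaw',np.degrees(np.arctan2(R[1,0],R[0,0])).round(1),'s,l',((p[:2]-m)@u).round(4),((p[:2]-m)@n).round(4),'F',np.round(s['contact_force'],1),'g',round(s['grip_width'],3),round(s['grasp_force'],1),'j6',round(s['joint_positions'][5],2))
E
python3 -c "
from h import *
plan([.5507,-.0008,.231],95.8,15)"
```

```text
[0.0348, -0.0299, 0.0] -5.14
[0.0373, -0.0266, 0.0] -5.14
[0.0395, -0.0232, 0.0] -5.14
[0.0415, -0.0195, 0.0] -5.14
[0.043, -0.0157, 0.0] -5.14
[0.0443, -0.0118, 0.0] -5.14
[0.0452, -0.0078, 0.0] -5.14
[0.0457, -0.0037, 0.0] -5.14
[0.0458, 0.0004, 0.0] -5.14
[0.0456, 0.0045, 0.0] -5.14
[0.045, 0.0086, 0.0] -5.14
[0.0441, 0.0126, 0.0] -5.14
[0.0428, 0.0165, 0.0] -5.14
[0.0411, 0.0202, 0.0] -5.14
[0.0392, 0.0238, 0.0] -5.14
```

Call:
drive_tool:
  deltas:
    - [[0.035, -0.03, 0, 0, 0, -5.1, 1], [0.037, -0.027, 0, 0, 0, -5.1, 1], [0.04, -0.023, 0, 0, 0, -5.1, 1], [0.042, -0.02, 0, 0, 0, -5.1, 1], [0.043, -0.016, 0, 0, 0, -5.1, 1]]

```text
time_s: 1.82
ee_pos: [0.3181, -0.3926, 0.2315]
tcp_rot: [[0.715, 0.699, 0.0], [0.699, -0.715, -0.0], [0.0, 0.001, -1.0]]
contact_force: [-0.1, -0.1, 0.1]
grip_width: 1.004
grasp_force: 0.0
```

Call:
drive_tool:
  deltas:
    - [[0.044, -0.012, 0, 0, 0, -5.1, 1], [0.045, -0.008, 0, 0, 0, -5.1, 1], [0.046, -0.004, 0, 0, 0, -5.1, 1], [0.046, 0, 0, 0, 0, -5.1, 1], [0.046, 0.005, 0, 0, 0, -5.1, 1]]

```text
time_s: 2.45
ee_pos: [0.4358, -0.1952, 0.2316]
tcp_rot: [[0.345, 0.939, 0.001], [0.939, -0.345, -0.0], [-0.0, 0.001, -1.0]]
contact_force: [0.2, -0.2, 0.3]
grip_width: 0.999
grasp_force: 0.0
```

Call:
drive_tool:
  deltas:
    - [[0.045, 0.009, 0.02, 0, 0, -5.1, 1], [0.044, 0.013, 0.02, 0, 0, -5.1, 1], [0.043, 0.017, 0.02, 0, 0, -5.1, 1], [0.041, 0.02, 0.02, 0, 0, -5.1, 1], [0.03, 0.02, 0.02, 0, 0, -5.1, 1]]

```text
time_s: 3.08
ee_pos: [0.552, -0.0083, 0.1309]
tcp_rot: [[-0.094, 0.996, 0.001], [0.996, 0.094, -0.0], [-0.0, 0.001, -1.0]]
contact_force: [0.9, -0.8, -0.5]
grip_width: 1.003
grasp_force: 0.0
```

```bash
python3 -c "
from h import *
st();plan([.5507,-.0008,.08],95.8,5)"
```

```text
t 3.08 p [ 0.552  -0.0083  0.1309] yaw 95.4 s,l -0.0436 -0.0031 F [ 0.9 -0.8 -0.5] g 1.003 0.0 j6 -0.25
[0.0015, -0.0001, 0.0102] -0.08
[0.0015, -0.0001, 0.0102] -0.08
[0.0015, -0.0001, 0.0102] -0.08
[0.0015, -0.0001, 0.0102] -0.08
[0.0015, -0.0001, 0.0102] -0.08
```

Call:
drive_tool:
  deltas:
    - [[0.003, 0, 0.03, 0, 0, -0.4, 1], [0.003, 0, 0.03, 0, 0, 0, 1], [0, 0, 0.03, 0, 0, 0, 1], [0, 0, 0.022, 0, 0, 0, 1], [0, 0, 0.01, 0, 0, 0, 1]]

```text
time_s: 3.7
ee_pos: [0.5496, -0.0038, 0.0079]
tcp_rot: [[-0.097, 0.995, -0.002], [0.995, 0.097, 0.0], [0.001, -0.002, -1.0]]
contact_force: [0.0, -0.0, -0.3]
grip_width: 1.007
grasp_force: 0.0
```

Call:
drive_tool:
  deltas:
    - [[0, 0, 0, 0, 0, 0, 0], [0, 0, 0, 0, 0, 0, 0], [0, 0, 0, 0, 0, 0, 0], [0, 0, 0, 0, 0, 0, 0], [0, 0, 0, 0, 0, 0, 0]]

```text
time_s: 4.32
ee_pos: [0.5519, -0.0043, 0.0108]
tcp_rot: [[-0.097, 0.995, 0.003], [0.995, 0.097, -0.0], [-0.001, 0.003, -1.0]]
contact_force: [0.2, -0.1, 6.3]
grip_width: 0.598
grasp_force: 63.8
```

Call:
drive_tool:
  deltas:
    - [[-0.02, 0, -0.003, 0, 0, 0, 0], [-0.03, 0, 0, 0, 0, 0, 0], [-0.03, 0, 0, 0, 0, 0, 0], [-0.03, 0, 0, 0, 0, 0, 0], [-0.03, 0, 0, 0, 0, 0, 0]]

```text
time_s: 4.95
ee_pos: [0.5633, -0.145, 0.0116]
tcp_rot: [[-0.097, 0.995, -0.001], [0.995, 0.097, 0.0], [0.0, -0.001, -1.0]]
contact_force: [-0.1, -0.4, -3.9]
grip_width: 0.596
grasp_force: 62.8
```

Call:
drive_tool:
  deltas:
    - [[-0.02, 0, 0, 0, 0, 0, 0], [-0.01, 0, 0, 0, 0, 0, 0], [0, 0, 0.001, 0, 0, 0, 0], [0, 0, 0, 0, 0, 0, 0], [0, 0, 0, 0, 0, 0, 0]]

```text
time_s: 5.58
ee_pos: [0.567, -0.1723, 0.0113]
tcp_rot: [[-0.098, 0.995, -0.0], [0.995, 0.098, 0.0], [0.0, -0.0, -1.0]]
contact_force: [0.6, -0.3, -4.4]
grip_width: 0.604
grasp_force: 62.9
```

```bash
python3 -c "
from h import *
st()
c=cam('scene');save(c,'s1.png');cv2.imwrite('pics/s1c.png',cv2.resize(c['frame'][200:350,200:420,::-1],None,fx=3,fy=3))"
```

```text
t 5.58 p [ 0.567  -0.1723  0.0113] yaw 95.6 s,l -0.2083 -0.0047 F [ 0.6 -0.3 -4.4] g 0.604 62.9 j6 -0.53
```

View pics/s1c.png

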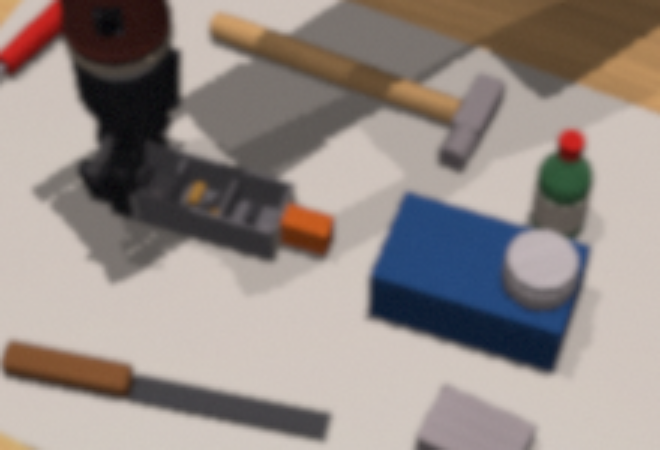

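The drawer is out and upright, with the orange pull clear of the mouth at scene (302,276) and the parts still in. I'll regrip at its middle.

Call:
drive_tool:
  deltas:
    - [[0, 0, 0, 0, 0, 0, 1], [0, 0, 0, 0, 0, 0, 1], [0, 0, 0, 0, 0, 0, 1], [0, 0, 0, 0, 0, 0, 1], [0, 0, 0, 0, 0, 0, 1]]

```text
time_s: 6.25
ee_pos: [0.5671, -0.1732, 0.0113]
tcp_rot: [[-0.097, 0.995, 0.0], [0.995, 0.097, 0.0], [-0.0, 0.0, -1.0]]
contact_force: [-0.8, 0.3, 0.5]
grip_width: 1.0
grasp_force: 0.0
```

Call:
drive_tool:
  deltas:
    - [[0.02, 0, 0, 0, 0, 0, 1], [0.03, 0, 0, 0, 0, 0, 1], [0, 0, 0, 0, 0, 0, 0], [0, 0, 0, 0, 0, 0, 0], [0, 0, 0, 0, 0, 0, 0]]

```text
time_s: 6.88
ee_pos: [0.5626, -0.1235, 0.0117]
tcp_rot: [[-0.097, 0.995, 0.001], [0.995, 0.097, 0.0], [0.0, 0.001, -1.0]]
contact_force: [-0.3, 2.7, 3.2]
grip_width: 0.598
grasp_force: 64.0
```

Call:
drive_tool:
  deltas:
    - [[0, 0, 0, 0, 0, 0, 0], [0, 0, 0, 0, 0, 0, 0], [0, 0, 0, 0, 0, 0, 0], [0, 0, -0.006, 0, 0, 0, 0], [0, 0, -0.006, 0, 0, 0, 0]]

```text
time_s: 7.5
ee_pos: [0.5614, -0.1236, 0.0227]
tcp_rot: [[-0.097, 0.995, -0.002], [0.995, 0.097, 0.0], [0.0, -0.002, -1.0]]
contact_force: [-0.1, 0.4, -3.1]
grip_width: 0.598
grasp_force: 63.0
```

```bash
python3 -c "
from h import *
st()"
```

```text
t 7.5 p [ 0.5614 -0.1236  0.0227] yaw 95.5 s,l -0.1593 -0.0054 F [-0.1  0.4 -3.1] g 0.598 63.0 j6 -0.45
```

Call:
drive_tool:
  deltas:
    - [[-0.013, 0.001, 0, 0, 0, 0, 0], [-0.013, 0.001, 0, 0, 0, 0, 0], [-0.013, 0.001, 0, 0, 0, 0, 0], [-0.013, 0.001, 0, 0, 0, 0, 0], [-0.013, 0.001, 0, 0, 0, 0, 0]]

```text
time_s: 8.12
ee_pos: [0.5735, -0.1888, 0.0232]
tcp_rot: [[-0.097, 0.995, -0.0], [0.995, 0.097, 0.0], [0.0, -0.0, -1.0]]
contact_force: [-0.2, 1.0, -3.6]
grip_width: 0.594
grasp_force: 63.2
```

Call:
drive_tool:
  deltas:
    - [[0, 0, 0, 0, 0, 5, 0], [0, 0, 0, 0, 0, 9, 0], [0, 0, 0, 0, 0, 9, 0], [0, 0, 0, 0, 0, 9, 0], [0, 0, 0, 0, 0, 9, 0]]

```text
time_s: 8.75
ee_pos: [0.5735, -0.1882, 0.0232]
tcp_rot: [[0.584, 0.812, -0.0], [0.812, -0.584, 0.0], [-0.0, -0.0, -1.0]]
contact_force: [-0.8, -0.7, -4.4]
grip_width: 0.6
grasp_force: 63.3
```

Call:
drive_tool:
  deltas:
    - [[0, 0, 0, 0, 0, 9, 0], [0, 0, 0, 0, 0, 9, 0], [0, 0, 0, 0, 0, 9, 0], [0, 0, 0, 0, 0, 9, 0], [0, 0, 0, 0, 0, 9, 0]]

```text
time_s: 9.38
ee_pos: [0.5734, -0.1881, 0.0231]
tcp_rot: [[0.987, 0.161, -0.0], [0.161, -0.987, 0.0], [-0.0, -0.0, -1.0]]
contact_force: [0.3, 0.4, -3.4]
grip_width: 0.596
grasp_force: 63.3
```

```bash
python3 -c "
from h import *
st()"
```

```text
t 9.38 p [ 0.5734 -0.1881  0.0231] yaw 9.3 s,l -0.2247 0.0001 F [ 0.3  0.4 -3.4] g 0.596 63.3 j6 0.96
```

Call:
drive_tool:
  deltas:
    - [[0, 0, 0, 0, 0, 9.4, 0], [0, 0, 0, 0, 0, 9.4, 0], [0, 0, 0, 0, 0, 9.4, 0], [0, 0, 0, 0, 0, 9.4, 0], [0, 0, 0, 0, 0, 9.4, 0]]

```text
time_s: 10.0
ee_pos: [0.5735, -0.1881, 0.0232]
tcp_rot: [[0.791, -0.612, -0.0], [-0.612, -0.791, 0.0], [-0.0, -0.0, -1.0]]
contact_force: [-0.1, 1.0, -4.0]
grip_width: 0.598
grasp_force: 63.3
```

Call:
drive_tool:
  deltas:
    - [[0, 0, 0, 0, 0, 9.3, 0], [0, 0, 0, 0, 0, 9.3, 0], [0, 0, 0, 0, 0, 9.3, 0], [0, 0, 0, 0, 0, 9.3, 0], [0, 0, 0, 0, 0, 9.3, 0]]

```text
time_s: 10.62
ee_pos: [0.5735, -0.1881, 0.0232]
tcp_rot: [[0.1, -0.995, -0.0], [-0.995, -0.1, 0.0], [-0.0, 0.0, -1.0]]
contact_force: [-1.9, -0.1, -4.0]
grip_width: 0.597
grasp_force: 63.3
```

Call:
drive_tool:
  deltas:
    - [[0, 0, 0, 0, 0, 0, 0], [0, 0, 0.003, 0, 0, 0, 0], [0, 0, 0.004, 0, 0, 0, 0], [0, 0, 0.003, 0, 0, 0, 0], [0, 0, 0, 0, 0, 0, 0]]

```text
time_s: 11.25
ee_pos: [0.5731, -0.1874, 0.0127]
tcp_rot: [[0.106, -0.994, -0.001], [-0.994, -0.106, 0.0], [-0.001, 0.001, -1.0]]
contact_force: [0.3, 0.9, -3.1]
grip_width: 0.594
grasp_force: 63.1
```

```bash
python3 -c "
from h import *
st()
u=np.array([-.101,.995]);n=np.array([.995,.101]);m=np.array([.5506,.0354])
c=cam('scene');cv2.imwrite('pics/s2c.png',cv2.resize(c['frame'][180:350,180:420,::-1],None,fx=3,fy=3))
for nm in('scene','top'):
    c=cam(nm); P,col=box(c,.58,-.2,.14,.012,.044)
    X=np.c_[(P[:,:2]-m)@u,(P[:,:2]-m)@n]*1000
    o=(col[:,0]>150)&(col[:,2]<90); X=X[o]
    print(nm,len(X),np.percentile(X[:,0],[3,97]).round(1),np.percentile(X[:,1],[3,97]).round(1)) if len(X) else print('none')
"
```

```text
t 11.25 p [ 0.5731 -0.1874  0.0127] yaw -83.9 s,l -0.224 -0.0002 F [ 0.3  0.9 -3.1] g 0.594 63.1 j6 2.59
scene 111 [-366.6 -304.1] [-114.7   12.3]
top 106 [-366.3 -324.5] [-145.4    6.7]
```

View pics/s2c.png

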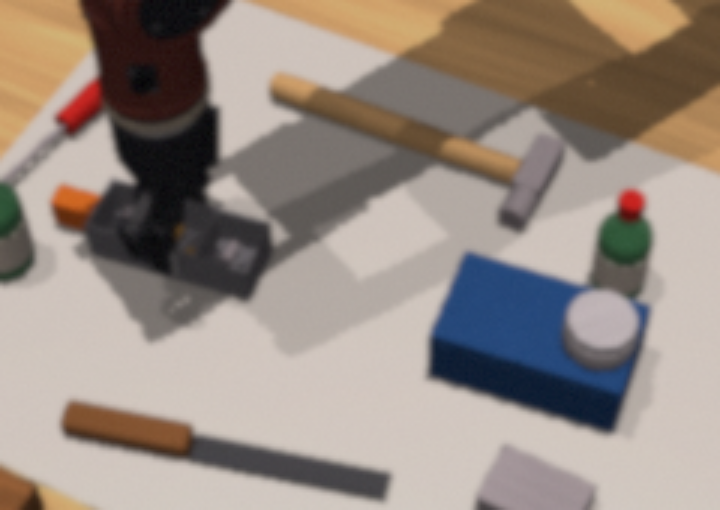

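The drawer has been turned: the orange pull is outward at scene (205,248), the nose faces the rack, and the parts are still in. Next I'll insert it while holding the body.

Call:
drive_tool:
  deltas:
    - [[-0.02, 0, 0, 0, 0, 0.3, 0], [-0.025, 0, 0, 0, 0, 0, 0], [-0.025, 0, 0, 0, 0, 0, 0], [-0.025, 0, 0, 0, 0, 0, 0], [-0.02, 0, 0, 0, 0, 0, 0]]

```text
time_s: 12.02
ee_pos: [0.5563, -0.0865, 0.0137]
tcp_rot: [[0.127, -0.992, 0.012], [-0.992, -0.126, 0.029], [-0.027, -0.015, -1.0]]
contact_force: [0.1, -0.7, -1.8]
grip_width: 0.597
grasp_force: 63.3
```

Call:
drive_tool:
  deltas:
    - [[0, 0, 0, 0, 0, 0, 0], [-0.01, 0, 0, 0, 0, 0, 0], [-0.015, 0, 0, 0, 0, 0, 0], [-0.01, 0, 0, 0, 0, 0, 0], [0, 0, 0, 0, 0, 0, 0]]

```text
time_s: 12.65
ee_pos: [0.5491, -0.0617, 0.0145]
tcp_rot: [[0.141, -0.99, 0.018], [-0.989, -0.14, 0.047], [-0.044, -0.024, -0.999]]
contact_force: [0.9, 1.5, 3.7]
grip_width: 0.599
grasp_force: 63.9
```

```bash
python3 -c "
from h import *
st()
u=np.array([-.101,.995]);n=np.array([.995,.101]);m=np.array([.5506,.0354])
for nm in('scene','top'):
    c=cam(nm); 
    if nm=='scene': cv2.imwrite('pics/s3c.png',cv2.resize(c['frame'][200:350,220:420,::-1],None,fx=3,fy=3))
    P,col=box(c,.55,0,.1,.034,.046)
    X=np.c_[(P[:,:2]-m)@u,(P[:,:2]-m)@n]*1000
    k=(X[:,0]>-50)&(X[:,0]<-4)&(abs(X[:,1])<45); X=X[k]
    print(nm,len(X),np.percentile(X[:,0],[3,97]).round(1),np.percentile(X[:,1],[3,97]).round(1)) if len(X) else print('none')
"
```

```text
t 12.65 p [ 0.5491 -0.0617  0.0145] yaw -81.9 s,l -0.0965 -0.0113 F [0.9 1.5 3.7] g 0.599 63.9 j6 2.68
scene 79 [-48.9 -29.3] [-41.2  12.2]
none
```

View pics/s3c.png

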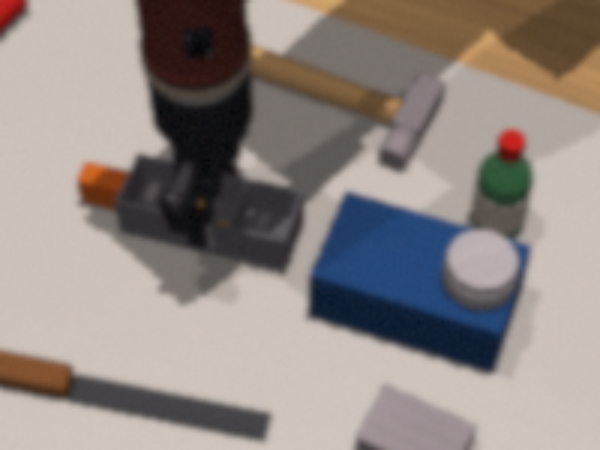

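Joint 6 reached its limit as the base swung, which gave a slight tilt. I'll back off to where the wrist has room, set the drawer down, and regrip the pull with the wrist turned half round.

```bash
cat >> h.py <<'E'
from scipy.spatial.transform import Rotation as Ro
def plan6(target,yawx,n):
    s=robot.state(); p=np.array(s['ee_pos']);R=np.array(s['tcp_rot']); a=np.radians(yawx)
    T=np.array([[np.cos(a),np.sin(a),0],[np.sin(a),-np.cos(a),0],[0,0,-1]])
    print('shift total (tool now)',(R.T@(np.array(target)-p)).round(4),'target axes',(T.T@(np.array(target)-p)).round(4),'rot deg',np.degrees(Ro.from_matrix(R.T@T).as_rotvec()).round(2),'/',n)
def sl(s,l,z):
    m=np.array([.5506,.0354]);u=np.array([-.101,.995]);n=np.array([.995,.101]); q=m+s*u+l*n; return [q[0],q[1],z]
E
python3 -c "
from h import *
plan6(sl(-.215,0,.0145),-84.2,5)"
```

```text
shift total (tool now) [ 0.1188 -0.0067 -0.0053] target axes [ 1.186e-01 -1.120e-02 -1.000e-04] rot deg [-1.32  2.6   2.24] / 5
```

Call:
drive_tool:
  deltas:
    - [[0.03, -0.002, -0.003, 0, 0, 0, 0], [0.03, -0.002, -0.001, 0, 0, 0, 0], [0.03, -0.001, -0.001, 0, 0, 0, 0], [0.03, -0.001, -0.001, -0.6, 1.3, 1.1, 0], [0, 0, 0, -0.7, 1.3, 1.1, 0]]

```text
time_s: 13.38
ee_pos: [0.5707, -0.1821, 0.0135]
tcp_rot: [[0.098, -0.995, -0.002], [-0.995, -0.098, -0.001], [0.0, 0.002, -1.0]]
contact_force: [-0.1, -0.2, -3.6]
grip_width: 0.594
grasp_force: 63.2
```

```bash
python3 -c "
from h import *
st();plan6(sl(-.215,0,.0135),-84.2,5)"
```

```text
t 13.38 p [ 0.5707 -0.1821  0.0135] yaw -84.4 s,l -0.2184 -0.002 F [-0.1 -0.2 -3.6] g 0.594 63.2 j6 2.6
shift total (tool now) [-0.0034 -0.002  -0.    ] target axes [-0.0034 -0.002   0.    ] rot deg [ 0.13 -0.02 -0.17] / 5
```

Call:
drive_tool:
  deltas:
    - [[-0.002, -0.002, 0.001, 0, 0, 0, 0], [0, 0, 0.001, 0, 0, 0, 0], [0, 0, 0, 0, 0, 0, 1], [0, 0, 0, 0, 0, 0, 1], [0, 0, 0, 0, 0, 0, 1]]

```text
time_s: 14.0
ee_pos: [0.5736, -0.1782, 0.0131]
tcp_rot: [[0.102, -0.995, 0.001], [-0.995, -0.102, -0.001], [0.001, -0.0, -1.0]]
contact_force: [0.4, 0.5, 0.2]
grip_width: 0.999
grasp_force: 0.0
```

Call:
drive_tool:
  deltas:
    - [[0, 0, 0, 0, 0, 0, 1], [0, 0, -0.02, 0, 0, 0, 1], [0, 0, -0.03, 0, 0, 0, 1], [0, 0, -0.03, 0, 0, 0, 1], [0, 0, 0, 0, 0, -10, 1]]

```text
time_s: 14.62
ee_pos: [0.576, -0.1793, 0.0979]
tcp_rot: [[0.277, -0.961, 0.007], [-0.961, -0.277, -0.004], [0.006, -0.005, -1.0]]
contact_force: [0.4, 0.7, -0.1]
grip_width: 0.991
grasp_force: 0.0
```

Call:
drive_tool:
  deltas:
    - [[0, 0, 0, 0, 0, -10, 1], [0, 0, 0, 0, 0, -10, 1], [0, 0, 0, 0, 0, -10, 1], [0, 0, 0, 0, 0, -10, 1], [0, 0, 0, 0, 0, -10, 1]]

```text
time_s: 15.25
ee_pos: [0.5738, -0.1783, 0.0944]
tcp_rot: [[0.915, -0.404, 0.001], [-0.404, -0.915, -0.001], [0.002, 0.001, -1.0]]
contact_force: [0.3, 0.3, 1.2]
grip_width: 0.999
grasp_force: 0.0
```

Call:
drive_tool:
  deltas:
    - [[0, 0, 0, 0, 0, -10, 1], [0, 0, 0, 0, 0, -10, 1], [0, 0, 0, 0, 0, -10, 1], [0, 0, 0, 0, 0, -10, 1], [0, 0, 0, 0, 0, -10, 1]]

```text
time_s: 15.88
ee_pos: [0.5738, -0.1783, 0.0944]
tcp_rot: [[0.897, 0.441, 0.001], [0.441, -0.897, -0.001], [0.0, 0.002, -1.0]]
contact_force: [-0.6, -0.0, -0.5]
grip_width: 1.0
grasp_force: 0.0
```

Call:
drive_tool:
  deltas:
    - [[0, 0, 0, 0, 0, -10, 1], [0, 0, 0, 0, 0, -10, 1], [0, 0, 0, 0, 0, -10, 1], [0, 0, 0, 0, 0, -10, 1], [0, 0, 0, 0, 0, -10, 1]]

```text
time_s: 16.5
ee_pos: [0.5738, -0.1783, 0.0944]
tcp_rot: [[0.239, 0.971, 0.001], [0.971, -0.239, -0.001], [-0.001, 0.001, -1.0]]
contact_force: [0.5, 0.3, 0.5]
grip_width: 0.998
grasp_force: 0.0
```

Call:
drive_tool:
  deltas:
    - [[0, 0, 0, 0, 0, -10, 1], [0, 0, 0, 0, 0, -10, 1], [0, 0, 0, 0, 0, 0, 1], [0, 0, 0, 0, 0, 0, 1], [0, 0, 0, 0, 0, 0, 1]]

```text
time_s: 17.12
ee_pos: [0.5734, -0.1781, 0.093]
tcp_rot: [[-0.1, 0.995, -0.0], [0.995, 0.1, -0.001], [-0.001, -0.0, -1.0]]
contact_force: [-0.9, -0.5, 0.2]
grip_width: 0.998
grasp_force: 0.0
```

```bash
python3 -c "
from h import *
st();plan6(sl(-.185,0,.012),95.8,5)
u=np.array([-.101,.995]);n=np.array([.995,.101]);m=np.array([.5506,.0354])
for nm in('scene','top'):
    c=cam(nm); P,col=box(c,.57,-.18,.14,.025,.046)
    X=np.c_[(P[:,:2]-m)@u,(P[:,:2]-m)@n]*1000
    k=(X[:,0]>-350)&(X[:,0]<-80)&(abs(X[:,1])<50); X=X[k];col=col[k]
    print(nm,len(X),np.percentile(X[:,0],[2,98]).round(1)) 
    for a in range(-330,-130,20):
        y=X[(X[:,0]>a)&(X[:,0]<=a+20),1]
        if len(y)>5: print(a,len(y),np.percentile(y,[3,97]).round(1))
"
```

```text
t 17.12 p [ 0.5734 -0.1781  0.093 ] yaw 95.7 s,l -0.2147 0.0011 F [-0.9 -0.5  0.2] g 0.998 0.0 j6 -0.53
shift total (tool now) [ 0.0297 -0.0011  0.081 ] target axes [ 0.0297 -0.0011  0.081 ] rot deg [-0.01  0.05 -0.06] / 5
scene 731 [-323.7 -146.2]
-330 58 [-6.9 14.8]
-310 75 [-7.3 14.4]
-290 64 [-1.1 29.7]
-270 36 [24.5 28.6]
-250 103 [-25.1  27.9]
-230 72 [-26.2  28.3]
-210 110 [-26.3  27.9]
-190 69 [-26.   27.1]
-170 74 [-25.5  27. ]
-150 61 [-24.6  26.4]
top 53 [-348.7 -281.8]
-330 20 [-7.8  9.4]
-290 19 [ 4.3 27. ]
```

Call:
drive_tool:
  deltas:
    - [[0, 0, 0.02, 0, 0, 0, 1], [0, 0, 0.03, 0, 0, 0, 1], [0, 0, 0.02, 0, 0, 0, 1], [0, 0, 0.01, 0, 0, 0, 1], [0, 0, 0, 0, 0, 0, 0]]

```text
time_s: 17.85
ee_pos: [0.5726, -0.1778, 0.0116]
tcp_rot: [[-0.102, 0.995, -0.002], [0.995, 0.102, 0.0], [0.0, -0.002, -1.0]]
contact_force: [-0.1, -0.6, -0.1]
grip_width: 0.813
grasp_force: 0.0
```

Call:
drive_tool:
  deltas:
    - [[0, 0, 0, 0, 0, 0, 0], [0, 0, 0, 0, 0, 0, 0], [0, 0, 0, 0, 0, 0, 0], [0, 0, 0, 0, 0, 0, 0], [0, 0, -0.003, 0, 0, 0, 0]]

```text
time_s: 18.48
ee_pos: [0.5724, -0.1777, 0.015]
tcp_rot: [[-0.102, 0.995, -0.002], [0.995, 0.102, 0.0], [0.0, -0.002, -1.0]]
contact_force: [0.6, 0.5, -3.8]
grip_width: 0.597
grasp_force: 65.2
```

Call:
drive_tool:
  deltas:
    - [[0.01, 0, 0, 0, 0, 0, 0], [0.02, 0, 0, 0, 0, 0, 0], [0.02, 0, 0, 0, 0, 0, 0], [0.01, 0, 0, 0, 0, 0, 0], [0, 0, 0, 0, 0, 0, 0]]

```text
time_s: 19.1
ee_pos: [0.5669, -0.1171, 0.0155]
tcp_rot: [[-0.104, 0.995, -0.001], [0.995, 0.104, -0.001], [-0.001, -0.001, -1.0]]
contact_force: [0.3, -0.2, -3.4]
grip_width: 0.598
grasp_force: 65.3
```

```bash
python3 -c "
from h import *
st();plan6(sl(-.035,0,.0135),95.8,5)
u=np.array([-.101,.995]);n=np.array([.995,.101]);m=np.array([.5506,.0354])
c=cam('scene'); P,col=box(c,.56,-.08,.2,.025,.046)
X=np.c_[(P[:,:2]-m)@u,(P[:,:2]-m)@n]*1000
k=(X[:,0]>-140)&(X[:,0]<-80)&(abs(X[:,1])<50); X=X[k]; print(np.percentile(X[:,0],[2,98]).round(1)) 
for a in range(-140,-80,12):
        y=X[(X[:,0]>a)&(X[:,0]<=a+12),1]
        if len(y)>5: print(a,len(y),np.percentile(y,[3,97]).round(1))
"
```

```text
t 19.1 p [ 0.5669 -0.1171  0.0155] yaw 96.0 s,l -0.1534 0.0008 F [ 0.3 -0.2 -3.4] g 0.598 65.3 j6 -0.44
shift total (tool now) [ 0.1184 -0.0005  0.002 ] target axes [ 0.1183 -0.0008  0.002 ] rot deg [-0.05  0.03  0.16] / 5
[-138.1  -84.5]
-140 83 [-24.9  28.1]
-128 52 [-24.9  28.4]
-116 50 [-25.3  28.8]
-104 51 [-24.9  28.9]
-92 80 [-25.5  26.8]
```

Call:
drive_tool:
  deltas:
    - [[0.02, -0.001, 0.001, 0, 0, 0.2, 0], [0.025, 0, 0, 0, 0, 0, 0], [0.025, 0, 0, 0, 0, 0, 0], [0.025, 0, 0, 0, 0, 0, 0], [0.005, 0, 0, 0, 0, 0, 0]]

```text
time_s: 19.77
ee_pos: [0.5556, -0.0173, 0.0144]
tcp_rot: [[-0.1, 0.995, -0.001], [0.995, 0.1, -0.0], [-0.0, -0.001, -1.0]]
contact_force: [-0.2, -0.1, -4.3]
grip_width: 0.598
grasp_force: 65.2
```

Call:
drive_tool:
  deltas:
    - [[0.01, 0, 0, 0, 0, 0, 0], [0.01, 0, 0, 0, 0, 0, 0], [0, 0, 0.001, 0, 0, 0, 0], [0, 0, 0, 0, 0, 0, 0], [0, 0, 0, 0, 0, 0, 0]]

```text
time_s: 20.4
ee_pos: [0.5546, 0.0007, 0.0138]
tcp_rot: [[-0.098, 0.995, 0.0], [0.995, 0.098, -0.001], [-0.001, 0.0, -1.0]]
contact_force: [-0.2, 2.5, 0.3]
grip_width: 0.594
grasp_force: 65.7
```

```bash
python3 -c "
from h import *
st()
c=cam('scene');cv2.imwrite('pics/s4c.png',cv2.resize(c['frame'][200:350,220:420,::-1],None,fx=3,fy=3))
"
```

```text
t 20.4 p [0.5546 0.0007 0.0138] yaw 95.6 s,l -0.0349 0.0005 F [-0.2  2.5  0.3] g 0.594 65.7 j6 -0.24
```

View pics/s4c.png

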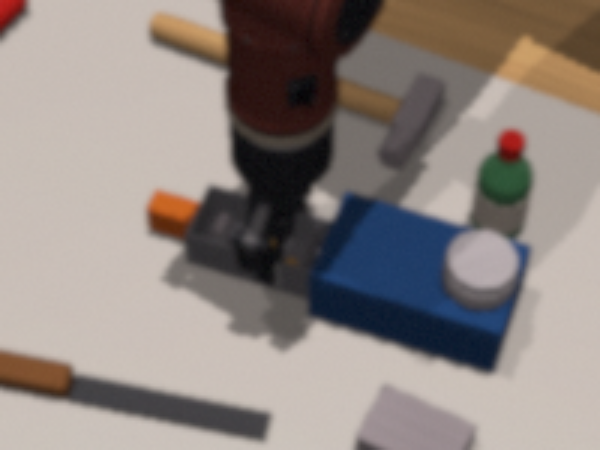

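Call:
drive_tool:
  deltas:
    - [[0, 0, 0, 0, 0, 0, 1], [0, 0, 0, 0, 0, 0, 1], [0, 0, 0, 0, 0, 0, 1], [0, 0, 0, 0, 0, 0, 1], [-0.005, 0, 0, 0, 0, 0, 1]]

```text
time_s: 21.08
ee_pos: [0.5547, -0.004, 0.0135]
tcp_rot: [[-0.099, 0.995, -0.001], [0.995, 0.099, -0.001], [-0.001, -0.001, -1.0]]
contact_force: [0.3, 0.7, -0.5]
grip_width: 1.0
grasp_force: 0.0
```

Call:
drive_tool:
  deltas:
    - [[-0.025, 0, 0, 0, 0, 0, 1], [-0.03, 0, 0, 0, 0, 0, 1], [-0.025, 0, 0, 0, 0, 0, 1], [-0.008, 0, 0, 0, 0, 0, 1], [0, 0, 0, 0, 0, 0, 1]]

```text
time_s: 21.7
ee_pos: [0.5633, -0.0918, 0.0135]
tcp_rot: [[-0.097, 0.995, -0.001], [0.995, 0.097, -0.0], [-0.0, -0.001, -1.0]]
contact_force: [-0.1, -0.0, 0.9]
grip_width: 0.996
grasp_force: 0.0
```

```bash
python3 -c "
from h import *
st()
u=np.array([-.101,.995]);n=np.array([.995,.101]);m=np.array([.5506,.0354])
for nm in('scene','top'):
    c=cam(nm); P,col=box(c,.56,-.08,.2,.025,.046)
    X=np.c_[(P[:,:2]-m)@u,(P[:,:2]-m)@n]*1000
    k=(X[:,0]>-170)&(X[:,0]<-5)&(abs(X[:,1])<40); X=X[k];col=col[k]
    o=(col[:,0]>1.8*col[:,2])&(col[:,0]>90); print(nm,'orange',o.sum(),np.percentile(X[o],[3,97],axis=0).round(1).tolist() if o.sum() else '')
    for a in range(-170,-5,15):
        y=X[(X[:,0]>a)&(X[:,0]<=a+15),1]
        if len(y)>5: print(a,len(y),np.percentile(y,[3,97]).round(1))
"
```

```text
t 21.7 p [ 0.5633 -0.0918  0.0135] yaw 95.6 s,l -0.1279 -0.0003 F [-0.1 -0.   0.9] g 0.996 0.0 j6 -0.4
scene orange 73 [[-129.0, -5.7], [-110.7, 14.6]]
-155 6 [-7.  11.9]
-140 20 [-6.2 15.1]
-125 67 [-9.3 13.7]
-110 97 [-24.9  28.3]
-95 56 [-24.7  27.9]
-80 58 [-24.9  28.2]
-65 88 [-24.6  28.3]
-50 57 [-25.1  28.2]
-35 56 [-25.6  28.1]
-20 84 [-24.7  27.9]
top orange 0 
-95 6 [24.7 28.1]
-35 13 [23.2 27.8]
-20 40 [-25.4  25.5]
```

Call:
drive_tool:
  deltas:
    - [[0, 0.002, 0.001, 0, 0, 0, 0], [0, 0, 0, 0, 0, 0, 0], [0, 0, 0, 0, 0, 0, 0], [0, 0, 0, 0, 0, 0, 0], [0, 0, 0, 0, 0, 0, 0]]

```text
time_s: 22.42
ee_pos: [0.5654, -0.0913, 0.0128]
tcp_rot: [[-0.098, 0.995, -0.0], [0.995, 0.098, -0.0], [-0.0, -0.0, -1.0]]
contact_force: [-1.1, 1.4, 2.3]
grip_width: 0.244
grasp_force: 60.9
```

Call:
drive_tool:
  deltas:
    - [[0, 0, 0, 0, 0, 0, 0], [0, 0, 0, 0, 0, 0, 0], [0, 0, 0, 0, 0, 0, 0], [0, 0, 0, 0, 0, 0, 0], [0, 0, 0, 0, 0, 0, 0]]

```text
time_s: 23.05
ee_pos: [0.5654, -0.0913, 0.0127]
tcp_rot: [[-0.098, 0.995, -0.0], [0.995, 0.098, -0.0], [-0.0, -0.0, -1.0]]
contact_force: [-1.5, 2.5, 5.7]
grip_width: 0.245
grasp_force: 61.1
```

```bash
python3 -c "
from h import *
st()"
```

```text
t 23.05 p [ 0.5654 -0.0913  0.0127] yaw 95.6 s,l -0.1275 0.0019 F [-1.5  2.5  5.7] g 0.245 61.1 j6 -0.4
```

Call:
drive_tool:
  deltas:
    - [[0.015, 0, 0, 0, 0, 0, 0], [0.02, 0, 0, 0, 0, 0, 0], [0.02, 0, 0, 0, 0, 0, 0], [0.02, 0, 0, 0, 0, 0, 0], [0.01, 0, 0, 0, 0, 0, 0]]

```text
time_s: 23.68
ee_pos: [0.557, -0.0053, 0.0128]
tcp_rot: [[-0.1, 0.995, 0.0], [0.995, 0.1, -0.001], [-0.001, -0.0, -1.0]]
contact_force: [0.6, -4.7, 3.2]
grip_width: 0.243
grasp_force: 61.1
```

```bash
cat >> h.py <<'E'
def face(save_=None):
    u=np.array([-.101,.995]);n=np.array([.995,.101]);m=np.array([.5506,.0354])
    for nm in('scene','top'):
        c=cam(nm); P,col=box(c,.555,0,.12,.015,.046)
        X=np.c_[(P[:,:2]-m)@u,(P[:,:2]-m)@n]*1000
        k=(X[:,0]>-80)&(X[:,0]<10)&(abs(X[:,1])<32); X=X[k];col=col[k]
        o=(col[:,0]>1.8*col[:,2])&(col[:,0]>70); g=(col.max(1)-col.min(1)<25)&(abs(X[:,1])>14)&(abs(X[:,1])<25)
        print(nm,'orange s,l',o.sum(),np.percentile(X[o],[3,97],axis=0).round(1).tolist() if o.sum() else '','grey s',g.sum(),np.percentile(X[g,0],[3,50,97]).round(1) if g.sum() else '')
        if save_ and nm=='scene': cv2.imwrite('pics/'+save_,cv2.resize(c['frame'][240:340,280:420,::-1],None,fx=5,fy=5,interpolation=cv2.INTER_CUBIC))
E
python3 -c "
from h import *
st();face()"
```

```text
t 23.68 p [ 0.557  -0.0053  0.0128] yaw 95.7 s,l -0.0411 0.0023 F [ 0.6 -4.7  3.2] g 0.243 61.1 j6 -0.25
scene orange s,l 57 [[-34.0, -5.2], [-22.7, 18.2]] grey s 69 [-43.6 -16.3  -6.1]
top orange s,l 0  grey s 2 [-3.  -1.6 -0.2]
```

Call:
drive_tool:
  deltas:
    - [[0.005, 0, 0, 0, 0, 0, 0], [0.005, 0, 0, 0, 0, 0, 0], [0.003, 0, 0, 0, 0, 0, 0], [0, 0, 0, 0, 0, 0, 0], [0, 0, 0, 0, 0, 0, 0]]

```text
time_s: 24.4
ee_pos: [0.556, 0.0057, 0.0128]
tcp_rot: [[-0.098, 0.995, 0.0], [0.995, 0.098, -0.001], [-0.001, -0.0, -1.0]]
contact_force: [0.0, -3.9, 4.9]
grip_width: 0.246
grasp_force: 61.3
```

Call:
drive_tool:
  deltas:
    - [[0.001, 0, 0, 0, 0, 0, 0], [0.001, 0, 0, 0, 0, 0, 0], [0.001, 0, 0, 0, 0, 0, 0], [0, 0, 0, 0, 0, 0, 0], [0, 0, 0, 0, 0, 0, 0]]

```text
time_s: 25.02
ee_pos: [0.5558, 0.0082, 0.0128]
tcp_rot: [[-0.098, 0.995, 0.0], [0.995, 0.098, -0.001], [-0.001, -0.0, -1.0]]
contact_force: [0.7, -5.4, 5.4]
grip_width: 0.241
grasp_force: 61.2
```

```bash
python3 -c "
from h import *
st();face()"
```

```text
t 25.02 p [0.5558 0.0082 0.0128] yaw 95.6 s,l -0.0275 0.0024 F [ 0.7 -5.4  5.4] g 0.241 61.2 j6 -0.22
scene orange s,l 55 [[-19.9, -6.0], [-8.7, 16.0]] grey s 33 [-33.9 -20.2  -3.9]
top orange s,l 0  grey s 0
```

Call:
drive_tool:
  deltas:
    - [[0.001, 0, 0, 0, 0, 0, 0], [0.001, 0, 0, 0, 0, 0, 0], [0.001, 0, 0, 0, 0, 0, 0], [0.001, 0, 0, 0, 0, 0, 0], [0, 0, 0, 0, 0, 0, 0]]

```text
time_s: 25.75
ee_pos: [0.5554, 0.0122, 0.0128]
tcp_rot: [[-0.098, 0.995, 0.0], [0.995, 0.098, -0.002], [-0.002, -0.0, -1.0]]
contact_force: [0.9, -4.7, 5.6]
grip_width: 0.245
grasp_force: 61.2
```

Call:
drive_tool:
  deltas:
    - [[0.001, 0, 0, 0, 0, 0, 0], [0.001, 0, 0, 0, 0, 0, 0], [0, 0, 0, 0, 0, 0, 0], [0, 0, 0, 0, 0, 0, 0], [0, 0, 0, 0, 0, 0, 0]]

```text
time_s: 26.38
ee_pos: [0.5552, 0.0142, 0.0128]
tcp_rot: [[-0.098, 0.995, 0.0], [0.995, 0.098, -0.002], [-0.002, 0.0, -1.0]]
contact_force: [0.7, -4.9, 5.6]
grip_width: 0.248
grasp_force: 61.2
```

```bash
python3 -c "
from h import *
st();face('s5c.png')"
```

```text
t 26.38 p [0.5552 0.0142 0.0128] yaw 95.6 s,l -0.0216 0.0025 F [ 0.7 -4.9  5.6] g 0.248 61.2 j6 -0.21
scene orange s,l 36 [[-14.1, -3.9], [-5.4, 15.3]] grey s 17 [-33.6 -15.5 -12.6]
top orange s,l 0  grey s 0
```

View pics/s5c.png

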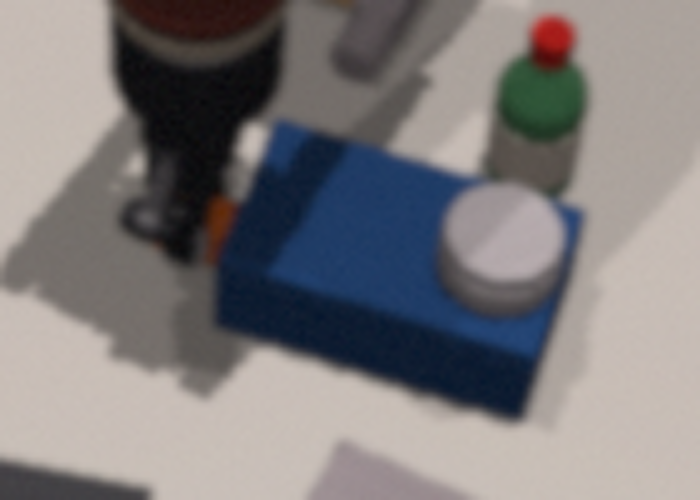

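It is nearly home, at scene (324,286), with no reaction from the back wall yet, so I'll keep pushing gently.

Call:
drive_tool:
  deltas:
    - [[0.001, 0, 0, 0, 0, 0, 0], [0.001, 0, 0, 0, 0, 0, 0], [0, 0, 0, 0, 0, 0, 0], [0, 0, 0, 0, 0, 0, 0], [0, 0, 0, 0, 0, 0, 0]]

```text
time_s: 27.1
ee_pos: [0.5551, 0.0151, 0.0128]
tcp_rot: [[-0.098, 0.995, 0.0], [0.995, 0.098, -0.003], [-0.003, 0.0, -1.0]]
contact_force: [0.5, -9.9, 4.9]
grip_width: 0.243
grasp_force: 61.1
```

Call:
drive_tool:
  deltas:
    - [[0.001, 0, 0, 0, 0, 0, 0], [0.001, 0, 0, 0, 0, 0, 0], [0, 0, 0, 0, 0, 0, 0], [0, 0, 0, 0, 0, 0, 0], [0, 0, 0, 0, 0, 0, 0]]

```text
time_s: 27.72
ee_pos: [0.5551, 0.0152, 0.0128]
tcp_rot: [[-0.098, 0.995, 0.001], [0.995, 0.098, -0.006], [-0.006, -0.0, -1.0]]
contact_force: [0.6, -17.5, 3.5]
grip_width: 0.248
grasp_force: 61.0
```

Call:
drive_tool:
  deltas:
    - [[-0.002, 0, 0, 0, 0, 0, 0], [0, 0, 0, 0, 0, 0, 1], [0, 0, 0, 0, 0, 0, 1], [0, 0, 0, 0, 0, 0, 1], [0, 0, 0, 0, 0, 0, 1]]

```text
time_s: 28.35
ee_pos: [0.5544, 0.0174, 0.0123]
tcp_rot: [[-0.099, 0.995, -0.001], [0.995, 0.099, -0.0], [-0.0, -0.001, -1.0]]
contact_force: [-0.1, 0.0, 0.1]
grip_width: 1.001
grasp_force: 0.0
```

Call:
drive_tool:
  deltas:
    - [[0, 0, 0, 0, 0, 0, 1], [0, 0, -0.01, 0, 0, 0, 1], [0, 0, -0.02, 0, 0, 0, 1], [0, 0, -0.03, 0, 0, 0, 1], [0, 0, -0.03, 0, 0, 0, 1]]

```text
time_s: 28.98
ee_pos: [0.5547, 0.0171, 0.1041]
tcp_rot: [[-0.098, 0.995, -0.0], [0.995, 0.098, -0.001], [-0.001, -0.0, -1.0]]
contact_force: [0.6, 0.4, 0.7]
grip_width: 1.001
grasp_force: 0.0
```

Call:
drive_tool:
  deltas:
    - [[-0.03, 0, -0.03, 0, 0, 0, 1], [-0.05, 0, -0.02, 0, 0, 0, 1], [-0.05, 0, -0.02, 0, 0, 0, 1], [-0.05, 0, 0, 0, 0, 0, 1], [-0.03, 0, 0, 0, 0, 0, 1]]

```text
time_s: 29.6
ee_pos: [0.5757, -0.1945, 0.1742]
tcp_rot: [[-0.097, 0.995, 0.001], [0.995, 0.097, -0.002], [-0.002, 0.001, -1.0]]
contact_force: [0.3, 0.4, 0.4]
grip_width: 1.002
grasp_force: 0.0
```

```bash
python3 -c "
from h import *
st();face('s6c.png')
t=cam('top');a=cv2.imread('pics/s6c.png')
cv2.imwrite('pics/s6.png',cv2.resize(np.hstack([a,cv2.resize(t['frame'][190:260,250:350,::-1],(700,500),interpolation=cv2.INTER_CUBIC)]),None,fx=.57,fy=.57))
c=cam('scene')
for q in('oil','file','hammer','block','tin','driver','cleaner'):
    for m in masks_of(q,'scene')[:1]:
        P=pts(c,m['pixels']); print(q,np.round(cv2.minAreaRect((P[:,:2]*1000).astype(np.float32))[0]))
"
```

```text
t 29.6 p [ 0.5757 -0.1945  0.1742] yaw 95.6 s,l -0.2312 0.0017 F [0.3 0.4 0.4] g 1.002 0.0 j6 -0.55
scene orange s,l 160 [[-37.1, -5.1], [-7.0, 15.4]] grey s 1 [-5.4 -5.4 -5.4]
top orange s,l 114 [[-36.6, -9.1], [-1.0, 12.0]] grey s 0 
oil [439. 127.]
file [717. -66.]
hammer [366. -71.]
tin [543. 155.]
driver [ 567. -301.]
cleaner [ 644. -308.]
```

View pics/s6.png

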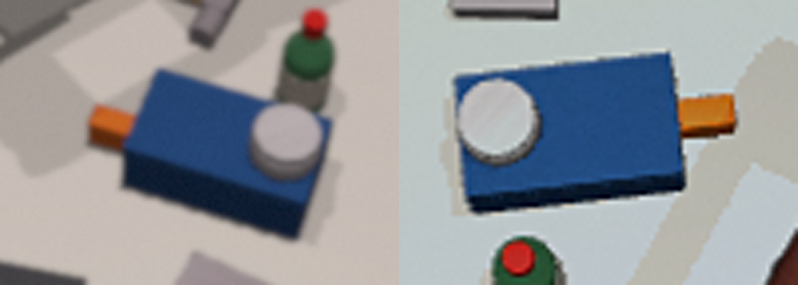

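The drawer sits flush in the rack, and only the orange pull projects, at scene (302,281) and top (335,218). The oil bottle and tin are where they were, and the gripper is clear. I'll hand it in.

```bash
python3 -c "
from h import *
print(order.close_job())"
```

```text
the job is handed in; nothing more can be done
None
```

The drawer was pulled out, turned round and pushed home against the back wall, with its front flush at the mouth and the orange pull outside; I then let go and handed the job in at about 30 s, with no sign that anything else was moved.

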